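# Zero the scale and hold the dispensing funnel over the missed cavity

## Task

One cavity in the front row of the chocolate mould on the scale was missed and is still empty. First press the scale's white zero button (not the red power button beside it), then lift the dispensing funnel with the black handle up out of its wire stand, carry it upright over the things on the bench and finish while still holding it there, steady, with its spout centred about a centimetre above that empty cavity and touching nothing. Leave the mould and everything else where it is.

Things in the scene. Friction and masses are not known exactly. Their poses are not given: they have to be found in the camera images.
- scale: White kitchen scale, 199 x 174 x 35 mm, fixed to the bench, a mould lying across its steel pan (pan top 35 mm up). Origin: centre of its underside. Its own -x side is the front with the grey display and two round buttons, roughly facing the robot; its +y is the left seen from the robot.
- scale_tare (a joint): The scale's white round zero button: 0 released, 0.0015 m fully pressed (straight down). A spring returns it; it takes about 5 N to push it 1 mm and 7 N to the stop.
- tare_top (a point): Centre of the top of the white zero button (12 mm across, 29 mm above the bench, 3 mm proud of the scale's face). The pan's edge is 25 mm behind it and 6 mm higher; the mould's front edge lies about 32 to 50 mm behind it, its top 22 mm higher than the button.
- scale_power (a joint): The red round power button, pressed the same way: 0 released, 0.0015 m fully pressed. Must not be pressed.
- power_top (a point): Centre of the top of the red power button (12 mm across), 27 mm to the right (the scale's -y) of the white one.
- mould: Loose brown silicone mould across the scale's pan: 249 mm (its own x, roughly to the robot's left) x 112 (its y, to the scale's front) x 16.5, 140 g, top 51 mm above the bench. 3 rows of 6 square cavities, 27 mm wide, 40 mm apart, rows 36 mm apart; 14 filled dark, 4 empty with a paler floor. Origin: centre of underside.
- cavity (a point): The only empty (paler) cavity of the front row, the row nearest the scale's display: third from the left. The point lies at the centre of its mouth, level with the mould's top face. The axes are the mould's.
- stand: Bright wire stand fixed to the bench: a ring of 6 mm wire on three legs over a round drip tray (136 mm across). The ring's inner diameter is 70 mm, its top 115 mm above the bench. Origin: centre of the underside, on the ring's axis; z up.
- funnel: Steel funnel, 128 to 200 g, resting in the stand's ring. Origin: centre of the spout's tip, 43 mm above the bench at first; z up the axis. Spout 15 mm wide, 25 long, then a cone; rim 112 mm wide, 126 up; fixed thumb lever up to 142. Black handle: level bar along its own -x, about to the robot, 61 to 141 mm off the axis, 16 wide, 22 high, centre 112 mm above the tip; pinch it about 95 mm off the axis.
- mould_side: Second brown mould, loose, 249 (x) x 112 (y) x 16.5 mm (specks up to 22), lying on the bench between the scale and the stand, its length pointing away from the robot. Leave it alone. Origin: centre of its underside.
- mug: Purple mug, 82 mm across, 89 mm high, handle 30 mm out, standing upright behind the second mould, between the scale and the stand. Leave it alone. Origin: underside, 15 mm off the cup's axis.
Things that resemble listed ones, but are neither listed nor needed, are in the scene too. What is shaped like the stand but purple is not meant.

How it is judged:
On the way, in this order (a step that is already met when the one before it is completed fails the run):
1. the white zero button is pressed (value of joint scale_tare above 0.001 m), for 0.05 s.
2. the funnel is lifted upright until its spout is clear above the stand's ring, held in the fingers (z of funnel in the frame of stand above 0.118 m and angle between funnel's own z axis and vertical below 0.3 rad and contact force between the fingers and funnel above 0.5 N), for 0.1 s.
At the end, for the whole second after the job is handed in: Held still and upright (8 degrees) by the fingers, the spout's tip is within 8 mm sideways of the cavity's centre and 3 to 20 mm above the mould's top; the funnel touches neither mould, scale nor stand, the white button is released and the mould lies within 10 mm of its start (horizontal distance between funnel and cavity below 0.008 m and z of funnel in the frame of cavity between 0.003 and 0.02 m and angle between funnel's own z axis and vertical below 0.14 rad and linear speed of funnel below 0.02 m/s and contact force between the fingers and funnel above 0.5 N and contact force between funnel and mould below 0.05 N and contact force between funnel and scale below 0.05 N and contact force between funnel and stand below 0.05 N and value of joint scale_tare below 0.0006 m and distance of mould from where it was at the start of the episode below 0.01 m); the arm keeps its last pose, push and grip.
It fails at once if the red power button is pressed (value of joint scale_power above 0.0008 m).
It fails at once if the spout or any part of the funnel touches the mould (contact force between funnel and mould above 0.5 N).
It fails at once if the funnel is tipped by more than about 26 degrees (angle between funnel's own z axis and vertical above 0.45 rad).
It fails at once if the mould on the scale is shifted by more than 15 mm (distance of mould from where it was at the start of the episode above 0.015 m).
It fails at once if the second mould or the mug is moved by more than 15 mm (distance of any of mould_side, mug from where it was at the start of the episode above 0.015 m).
It also fails if it takes over 69 s, if anything falls off the work surface, if the arm or the gripper's body presses on something with over 40 N, if the wrist force passes 120 N, or if a joint passes its speed limit or range.

## Robot

A 7-joint arm with a two-finger parallel gripper is mounted at the origin on a cart in front of the work surface, level with it; the furniture and walls round the work are solid. World frame = base frame: x ahead of the robot, y to its left, z up, the work surface at z = 0. Lengths are in m, angles in rad, forces in N, time in s.
With the tool pointing down it reaches from about 0.425 to 0.95 m from the base axis. Payload 4.7 kg.
Tool frame: the origin (TCP) lies on the centre line of the jaws, within the pads' length; the fingertips stand robot.nose_length ahead of it and the grasp point (between the pads) lies 8 mm behind it (robot.nose_length is the distance from the TCP to the fingertips, in m); z points along the fingers, y is the line along which they close (so a half turn about z gives the same grasp; the last joint's range is limited). The gripper opens to 85 mm and grips with 20 to 120 N. Pads are 22 mm wide; open, the fingers measure 114 mm over their backs; the gripper's body (76 mm by 85 mm) begins 54 mm behind the grasp point. The pads swing forward as they close: fully open they stand 13 mm farther back than shut.
Start: joints at [1.276, 0.469, -0.049, 1.532, 0.024, 1.141, -0.082], TCP at [0.177, -0.651, 0.242] pointing down, gripper open.
Joint ranges: [-2.59, 2.59], [-0.33, 1.99], [-1.39, 1.29], [0.1, 2.45], [-1.04, 4.18], [0.21, 1.99], [-2.66, 2.66]. Speed limits (rad/s): [2.57, 2.57, 3.14, 3.14, 3.14, 3.14, 3.14].

## Interface

Orientations are given as [roll, pitch, yaw] about the fixed x, y, z axes, in that order (R = Rz(yaw) Ry(pitch) Rx(roll)).
In Python, from plant import robot gives the robot as it stands. Calls block until the motion is done:
- robot.goto(position, orientation): joint-space move of the TCP to a pose.
- robot.move_straight(position, vel=0.15, attitude=None, contact_N=None): straight line of the TCP; attitude=None keeps the orientation; vel is the mean speed in m/s. With contact_N (N) it stops when the force on the tool has changed by that much, and returns True; else False.
- robot.move_joints(angles): joint-space move.
- robot.grip(opening, strength=None): opening from 0.0 (shut) to 1.0 (fully open); strength is the grip in N (None keeps the last); returns when the fingers have stopped.
- robot.sleep(seconds).
- robot.inverse_kinematics(position, orientation): joint angles nearest the present ones, or None.
- robot.sense(): the state.
- robot.grab_frame(name): name is "side" or "top"; returns a dict with "image" (400x640x3 uint8, red, green, blue), "range_z" (400x640 float32, m along the optical axis (not along the pixel's ray), 0 where there is no reading), "fx", "fy", "cx", "cy" (pixels), "R" (3x3) and "t" (3): a world point X has camera coordinates R X + t. Camera axes: x right, y down, z forward; pixel columns grow to the right and rows downward; lengths in m; the calibration is good to about 2 mm. A picture is of the moment at which its call begins.
A pose or a line that the arm cannot do raises robot.IKError and nothing moves.
- robot.close_job(): hands the job in; it is judged then, once.
The state is a dict: "t": time; "joint_pos": joint angles; "joint_velocities": joint speeds; "effort": joint torques, N m; "tcp_pos": TCP position; "tcp_rot": TCP orientation; "wrist_force": force on the tool from outside, world axes, zero at the start; "torque": the same for the moment, N m; "opening": opening from 0.0 (shut) to 1.0 (fully open); "gripper_force": force on a finger pad.
Only numpy, scipy, OpenCV 4.12 (cv2) and the standard library are available. Lean on these libraries where they do the work, as an engineer would, in place of code of your own. Each camera call takes 0.05 s, during which the arm holds its last target. There are 200 camera calls.

## Working session

There is one attempt and no reset: what is moved stays moved. The work goes in short steps, each a Python script; the robot and the scene stay as the last script left them, time stands still between calls to the robot, and variables do not carry over. Pictures are saved under pics/ and viewed, at most 10 in all, crops included, and the job is handed in when it is done.

```bash
mkdir -p pics; ls; cat > h.py <<'E'
import numpy as np, cv2
from plant import robot
def snap(cam,tag):
    f=robot.grab_frame(cam); cv2.imwrite(f'pics/{tag}.png',f['image'][:,:,::-1]); np.savez(f'{tag}.npz',**f); return f
def cloud(f):
    z=f['range_z']; v,u=np.mgrid[:400,:640]
    P=np.stack([(u-f['cx'])/f['fx']*z,(v-f['cy'])/f['fy']*z,z],-1)
    W=(P-f['t'])@f['R']; W[z==0]=np.nan; return W
E
python3 - <<'E'
from h import *
for c in('top','side'):
    f=snap(c,c+'0'); print(c,f['fx'],-f['R'].T@f['t'],f['R'].tolist())
print(robot.nose_length,robot.sense())
E
```

```text
pics
top 420.8678666332523 [ 0.32060294 -0.0845587   1.14736623] [[-0.055463989566624274, -0.9984594201025826, -0.001591310707418345], [-0.9772453836888851, 0.05461221870698739, -0.20496088804126386], [0.20473203442577503, -0.00981284751304745, -0.9787688706245049]]
side 396.6704533144919 [0.00109382 0.84705044 0.85287963] [[-0.8644898961755197, -0.5026501952011994, -2.5973736889230774e-05], [-0.2977420401324553, 0.5121174004861764, -0.805658392655997], [0.404977649936638, -0.6964758067467077, -0.5923804129681538]]
0.011 {'t': 0.1, 'joint_pos': array([ 1.27609156,  0.46933346, -0.04858712,  1.53358239,  0.02408752,
        1.14100862, -0.08230452]), 'joint_velocities': array([-0.00018346, -0.00252751, -0.00025416, -0.00327199, -0.00049389,
        0.00043518, -0.00164552]), 'effort': array([ 5.91938078e-04, -5.11514318e+01, -4.69303981e-02, -2.38390553e+01,
        1.07936701e-02,  4.35016540e-03,  1.69099295e-06]), 'tcp_pos': array([ 0.17719058, -0.65079713,  0.24138139]), 'tcp_rot': array([-3.13984667e+00,  5.39844345e-05,  2.65817290e-01]), 'wrist_force': array([-0.13831032, -0.9190414 , -0.17252392]), 'torque': array([ 0.02880581,  0.02120356, -0.01065252]), 'gripper_force': 0.0, 'opening': 0.9992270888323728}
```

View pics/top0.png

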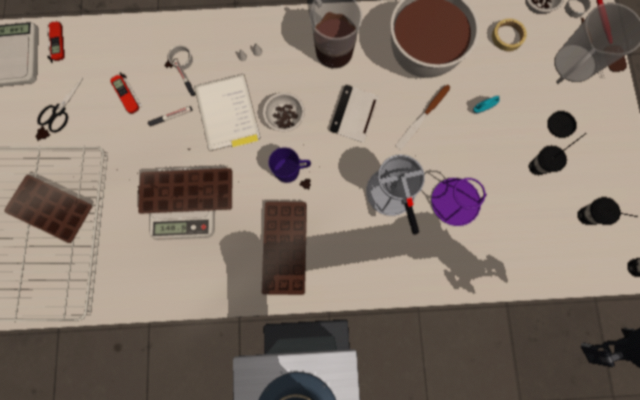

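View pics/side0.png

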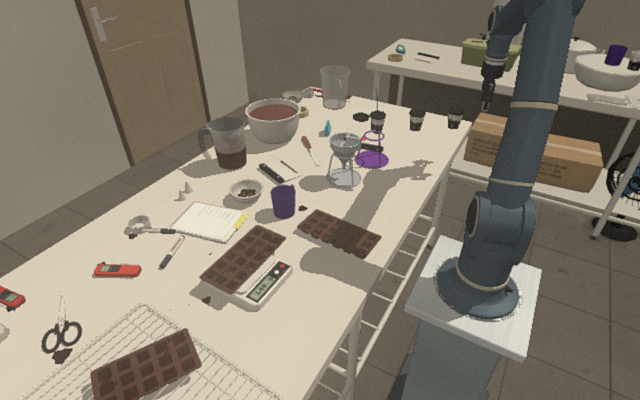

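The top view shows the scale and mould at about (185,200), with the white button near (193,227) and the red near (203,227). The funnel is at about (400,178), with its handle end at (413,225). I'll enlarge both areas.

```bash
python3 - <<'E'
import cv2,numpy as np
im=cv2.imread('pics/top0.png')
a=cv2.resize(im[155:245,130:240],None,fx=5,fy=5,interpolation=cv2.INTER_CUBIC)
b=cv2.resize(im[145:240,360:430],None,fx=5,fy=5,interpolation=cv2.INTER_CUBIC)[:450]
cv2.imwrite('pics/crop1.png',np.hstack([a,b])[:, :800])
a=np.hstack([a,b[:, :250]]); 
from h import cloud
f=np.load('top0.npz'); W=cloud(f)
for (u,v) in [(193,227),(203,227),(157,229),(173,227),(400,160),(413,225),(413,228),(411,215),(409,205)]: print(u,v,W[v,u].round(4))
# mould top points
m=(abs(W[...,2]-.051)<.006); m[:, :130]=0; m[:,240:]=0; m[:160]=0; m[220:]=0
p=W[m][:,:2]; print(len(p),cv2.minAreaRect(p.astype(np.float32)))
# funnel rim
m=(W[...,2]>.15)&(W[...,2]<.2); v,u=np.nonzero(m); s=(u>365)&(u<430)&(v>140)&(v<240)
q=W[v[s],u[s]]; print(len(q)); print(q[:,:].min(0),q.max(0))
for r in np.unique(v[s]): k=v[s]==r; print(r,u[s][k].min(),u[s][k].max(),q[k].mean(0).round(3))
E
```

```text
193 227 [0.489  0.2549 0.0293]
203 227 [0.4877 0.2286 0.0277]
157 229 [0.4893 0.3519 0.0267]
173 227 [0.4924 0.3094 0.0261]
400 160 [ 0.6118 -0.2922  0.1399]
413 225 [ 0.4446 -0.3029  0.1643]
413 228 [ 0.4374 -0.3019  0.1654]
411 215 [ 0.4679 -0.2996  0.1684]
409 205 [ 0.4897 -0.2944  0.1818]
3203 ((0.5865325331687927, 0.27046701312065125), (0.24844714999198914, 0.1153641939163208), 89.18437957763672)
968
[ 0.42552501 -0.34073904  0.15011001] [ 0.61979124 -0.22935616  0.18750354]
154 396 404 [ 0.619 -0.288  0.169]
155 393 408 [ 0.616 -0.289  0.169]
156 390 410 [ 0.614 -0.288  0.167]
157 388 412 [ 0.613 -0.288  0.163]
158 387 414 [ 0.611 -0.29   0.161]
159 386 415 [ 0.607 -0.293  0.163]
160 385 416 [ 0.605 -0.295  0.161]
161 384 417 [ 0.603 -0.295  0.162]
162 383 418 [ 0.6   -0.294  0.163]
163 382 419 [ 0.597 -0.297  0.163]
164 381 420 [ 0.595 -0.295  0.163]
165 381 420 [ 0.592 -0.3    0.162]
166 380 421 [ 0.588 -0.297  0.166]
167 380 422 [ 0.587 -0.302  0.162]
168 379 422 [ 0.584 -0.297  0.165]
169 379 422 [ 0.58  -0.314  0.165]
170 379 423 [ 0.577 -0.309  0.168]
171 379 423 [ 0.575 
[... 1484 characters left out ...]

214 407 414 [ 0.471 -0.3    0.165]
215 407 414 [ 0.469 -0.3    0.163]
216 408 414 [ 0.466 -0.3    0.164]
217 408 415 [ 0.464 -0.302  0.163]
218 408 415 [ 0.461 -0.301  0.164]
219 408 415 [ 0.459 -0.301  0.163]
220 409 415 [ 0.456 -0.302  0.165]
221 409 416 [ 0.454 -0.303  0.164]
222 409 416 [ 0.452 -0.302  0.164]
223 409 416 [ 0.45  -0.303  0.162]
224 410 417 [ 0.447 -0.304  0.164]
225 410 417 [ 0.445 -0.304  0.163]
226 410 417 [ 0.442 -0.304  0.164]
227 410 417 [ 0.44  -0.304  0.163]
228 411 418 [ 0.437 -0.306  0.163]
229 411 418 [ 0.435 -0.306  0.163]
230 411 418 [ 0.433 -0.305  0.163]
231 412 418 [ 0.43  -0.306  0.164]
232 412 418 [ 0.428 -0.306  0.162]
233 413 417 [ 0.426 -0.307  0.161]
```

View pics/crop1.png

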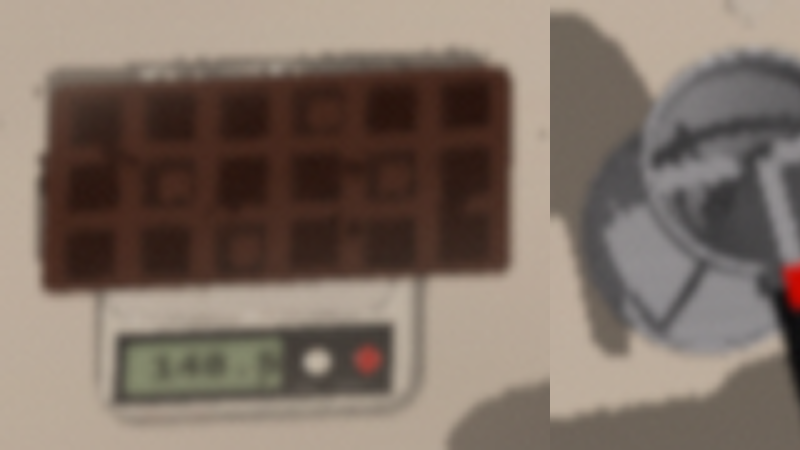

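The crop shows the empty front-row cavity at crop (241,249), which is image (177.8,204.4). The white button is at about (193,227). Next I compute the positions and press.

```bash
cat >> h.py <<'E'
def at_z(f,u,v,z):
    d=f['R'].T@np.array([(u-f['cx'])/f['fx'],(v-f['cy'])/f['fy'],1]); c=-f['R'].T@f['t']
    return c+d*(z-c[2])/d[2]
E
python3 - <<'E'
from h import *
from math import pi
f=np.load('top0.npz')
print('cav',at_z(f,177.8,204.4,.051),'white',at_z(f,192.8,226.8,.029))
W=cloud(f); k=W[170:230,428:490]; print('purple max z',np.nanmax(k[...,2]))
# mould corners from crop (TL,TR,BR,BL)
C=np.array([at_z(f,129.5+x/5,154.5+y/5,.051)[:2] for x,y in[(52,72),(508,70),(508,270),(45,290)]]); print(C, C.mean(0))
b=np.array([.489,.2548]); robot.grip(0.0)
s=robot.sense()
robot.goto([.3,-.45,.4],[pi,0,0]); robot.goto([.5,.1,.35],[pi,0,0])
best=min((q for q in [(abs(robot.inverse_kinematics([*b,.1],[pi,0,y])[6]),y) for y in(pi/2,-pi/2) if robot.inverse_kinematics([*b,.1],[pi,0,y]) is not None]),default=None); print(best)
robot.goto([*b,.1],[pi,0,best[1]])
s=robot.sense(); print(s['t'],s['tcp_pos'],s['wrist_force'])
snap('side','side1'); im=snap('top','top1')['image']
a=cv2.imread('pics/side1.png')[220:320,190:310]; c=cv2.imread('pics/top1.png')[150:250,130:250]
cv2.imwrite('pics/c2.png',cv2.resize(np.vstack([a.transpose(1,0,2)*0+0,])if 0 else np.hstack([a,c]),(792,330),interpolation=cv2.INTER_CUBIC))
E
```

```text
cav [0.54836205 0.2890018  0.051     ] white [0.4895824 0.2554985 0.029    ]
purple max z 0.11992933098058588
[[0.65180994 0.39267706]
 [0.63915981 0.14674927]
 [0.52943052 0.14795263]
 [0.53233333 0.39238659]] [0.5881834  0.26994139]
(np.float64(1.1074237002066), 1.5707963267948966)
5.2 [0.49020635 0.25418562 0.10063029] [-0.08962119 -0.34391507 -0.23754388]
```

View pics/c2.png

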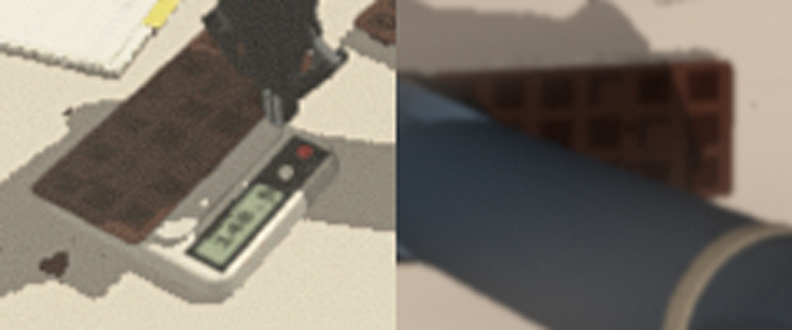

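The side view shows the closed fingertips above the scale at crop (275,110). The white button is clear at crop (287,172), image (277,272). I'll press it, then head for the funnel.

```bash
python3 - <<'E'
from h import *
from math import pi
f=np.load('side1.npz'); print('white side',at_z(f,190+287/3.3-.3,220+172/3.3-.3,.029)); W=cloud(f); print(W[272,277])
b=[.489,.2548]
robot.move_straight([*b,.050],vel=.08)
print(robot.move_straight([*b,.034],vel=.01,contact_N=10)); s=robot.sense(); print(s['tcp_pos'],s['wrist_force'])
robot.sleep(.25); s=robot.sense(); print(s['tcp_pos'],s['wrist_force'])
robot.move_straight([*b,.15],vel=.1); print(robot.sense()['wrist_force'])
robot.goto([.47,.1,.35],[pi,0,.165]); robot.grip(.6)
robot.goto([.4696,-.30,.30],[pi,0,.165]); s=robot.sense(); print(s['t'],s['tcp_pos'],s['joint_pos'])
# IK check at the goal
for y in(0,.165,.4,.6):
  q=robot.inverse_kinematics([.549-.095*np.cos(y),.290-.095*np.sin(y),.165],[pi,0,y]); print(y,None if q is None else q.round(2))
snap('side','side2'); a=cv2.imread('pics/side2.png')[90:210,280:440]
cv2.imwrite('pics/c3.png',cv2.resize(a,None,fx=4,fy=4,interpolation=cv2.INTER_CUBIC))
E
```

```text
white side [0.48774154 0.2553533  0.029     ]
[0.48601159 0.25611353 0.02994707]
True
[0.48900232 0.25478104 0.03903853] [-0.57388931 -0.58310783  6.33726192]
[0.48898746 0.25478293 0.03902357] [-0.02637895 -1.28047714  4.97175932]
[ 0.26187156  0.03998272 -0.1221744 ]
11.7083 [ 0.47047711 -0.29828     0.30042569] [ 1.0098372   0.29266271 -0.64668282  1.71412285  0.18718488  1.19676088
 -1.08808581]
0 [-0.07  0.43 -0.73  1.91  0.35  0.93 -2.54]
0.165 [ 0.14  0.51 -1.    1.92  0.51  0.99 -2.5 ]
0.4 [ 0.26  0.56 -1.12  1.92  0.6   1.03 -2.3 ]
0.6 [ 0.32  0.6  -1.18  1.92  0.64  1.06 -2.11]
```

View pics/c3.png

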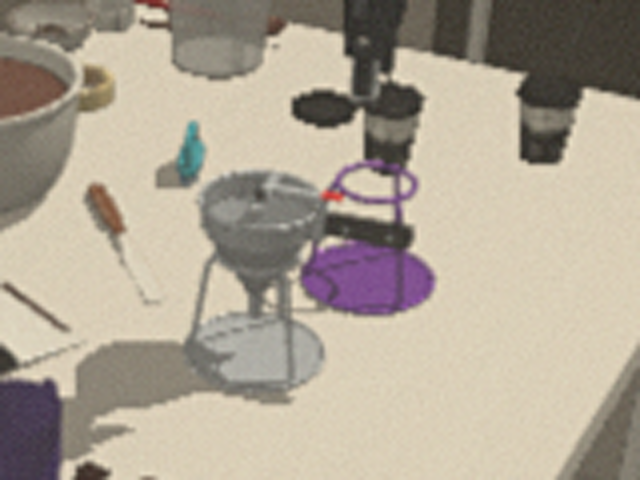

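Only about 5–6 N was held on the button, roughly 1.0 mm, which is borderline against the threshold. I'll press again more firmly before touching the funnel.

```bash
python3 - <<'E'
from h import *
from math import pi
b=[.489,.2548]
robot.grip(0.0)
robot.goto([.47,.1,.33],[pi,0,pi/2]); robot.goto([*b,.07],[pi,0,pi/2])
robot.move_straight([*b,.044],vel=.06)
print(robot.move_straight([*b,.0355],vel=.01,contact_N=22)); 
for i in range(3):
    robot.sleep(.1); s=robot.sense(); print(s['tcp_pos'],s['wrist_force'])
robot.move_straight([*b,.12],vel=.1)
robot.goto([.47,.1,.33],[pi,0,.165]); robot.grip(.6)
robot.goto([.4696,-.30,.24],[pi,0,.165]); s=robot.sense(); print(s['t'],s['tcp_pos'],s['wrist_force'])
E
```

```text
True
[0.48910178 0.2549184  0.03902301] [-1.53885652 -0.72547368  5.65429227]
[0.48910744 0.2549066  0.03902089] [-0.83478864 -0.87804534  6.88162789]
[0.48913989 0.25491984 0.03902882] [-1.01850046 -0.57773056  5.91152863]
20.5333 [ 0.47058679 -0.2983179   0.24058843] [ 0.45373302 -1.11105457 -0.27023675]
```

The arm stopped at the same height with 10 N and 22 N triggers, so it reached the hard stop. It then held about 6 N, roughly 1.3 mm, for 0.3 s, so the press is good. Next is the grasp.

```bash
python3 - <<'E'
from h import *
from math import pi
p=[.4696,-.30]
robot.move_straight([*p,.148],vel=.08); 
robot.grip(0.0,90); s=robot.sense(); print(s['t'],s['opening'],s['gripper_force'],s['tcp_pos'],s['wrist_force'])
robot.move_straight([*p,.268],vel=.08); robot.sleep(.2)
s=robot.sense(); print(s['t'],s['opening'],s['gripper_force'],s['tcp_pos'],s['wrist_force'],s['torque'])
snap('side','side3'); f=snap('top','top3')
a=cv2.imread('pics/side3.png')[60:210,270:430]; c=cv2.imread('pics/top3.png')[110:260,340:500]
cv2.imwrite('pics/c4.png',cv2.resize(np.hstack([a,c]),None,fx=2.5,fy=2.5,interpolation=cv2.INTER_CUBIC))
E
```

```text
22.25 0.17094692807427012 89.25577640533447 [ 0.4697807  -0.30050006  0.14838146] [-0.69950647 -0.53679736  1.28417519]
24.1 0.17120445775742002 88.73103976249695 [ 0.46947603 -0.29993657  0.26769776] [ 0.62496797 -0.42287301 -1.7679639 ] [-0.04403628  0.15762584  0.02233351]
```

View pics/c4.png

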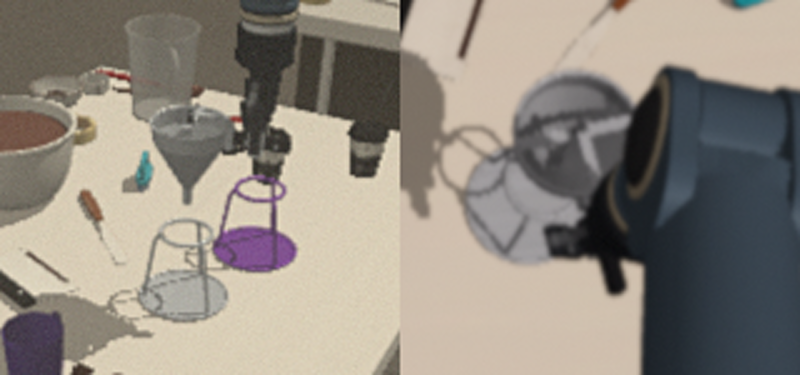

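The funnel hangs upright and clear of the ring, with the spout tip at crop (187,203). Now I carry it to a point above the cavity and measure it there.

```bash
python3 - <<'E'
from h import *
from math import pi
y=.45; cav=np.array([.5490,.2895]); o=np.array([.0940,.0]) 
p=cav-.0950*np.array([np.cos(y),np.sin(y)])
robot.move_straight([.475,-.02,.285],vel=.15,attitude=[pi,0,.3])
robot.move_straight([*p,.25],vel=.15,attitude=[pi,0,y]); robot.sleep(.3)
s=robot.sense(); print(s['t'],s['tcp_pos'],s['tcp_rot'],s['gripper_force'])
for c in('side','top'):
    f=snap(c,c+'4'); W=cloud(f); d=np.hypot(*(np.moveaxis(W[...,:2],-1,0)-cav[:,None,None]))
    m=(d<.075)&(W[...,2]>.12)&(W[...,2]<.30); v,u=np.nonzero(m); print(c,len(u),u.min(),u.max(),v.min(),v.max(),W[m].min(0),W[m].max(0))
a=cv2.imread('pics/side4.png')[150:310,160:330]; c=cv2.imread('pics/top4.png')[110:270,110:280]
cv2.imwrite('pics/c5.png',cv2.resize(np.hstack([a,c]),None,fx=2.35,fy=2.35,interpolation=cv2.INTER_CUBIC))
E
```

```text
28.475 [0.46354927 0.24792681 0.2500437 ] [ 3.14147769e+00 -7.18340593e-05  4.49509969e-01] 88.79772305488586
side 1667 218 271 189 242 [0.47828138 0.23384244 0.14478209] [0.60361306 0.34549901 0.28871969]
top 1448 121 171 161 203 [0.50785312 0.23356074 0.15603524] [0.60392049 0.33787697 0.2885991 ]
```

View pics/c5.png

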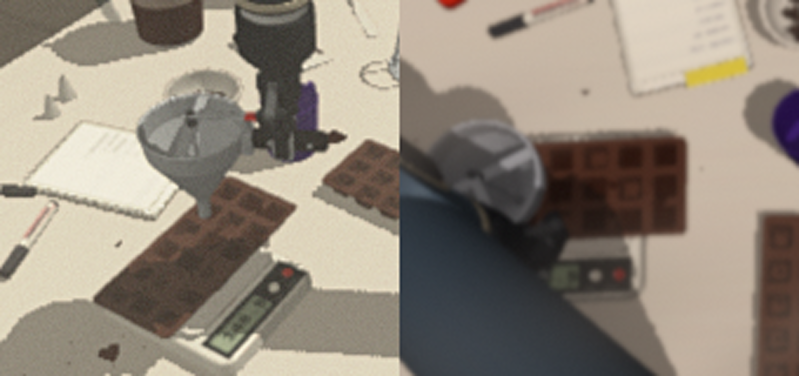

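The funnel is upright above the mould; the spout tip is at side-image pixel (246,242), and the rim is fully visible. I'll fit the spout and rim from depth, and cross-check the cavity with the side camera's first image.

```bash
python3 - <<'E'
from h import *
from scipy.optimize import least_squares
for c in('side','top'):
    f=np.load(c+'0.npz'); W=cloud(f); m=(abs(W[...,2]-.0495)<.005)&(W[...,0]>.5)&(W[...,0]<.68)&(W[...,1]>.13)&(W[...,1]<.41)
    p=W[m]; p=p[:,:2]; (cx,cy),(w,h),a=cv2.minAreaRect(p.astype(np.float32))
    lo,hi=np.percentile(p,[.3,99.7],0); print(c,'mould',len(p),cx,cy,w,h,a,'mid',(lo+hi)/2)
    # yaw by front/back edge: PCA
    ev=np.linalg.eigh(np.cov(p.T))[1][:,-1]; ev*=np.sign(ev[1]); n=np.array([-ev[1],ev[0]])
    print('  cav',np.array([cx,cy])+.02*ev+.036*n, ev)
    f=np.load(c+'4.npz'); W=cloud(f); P=W[(np.hypot(W[...,0]-.549,W[...,1]-.2895)<.09)]
    for nm,z0,z1,r in(('spout',.140,.165,.0075),('rim',.266,.276,.056)):
        q=P[(P[:,2]>z0)&(P[:,2]<z1)]; q=q[np.hypot(q[:,0]-.549,q[:,1]-.2895)<.066]
        if nm=='spout': q=q[np.hypot(q[:,0]-.549,q[:,1]-.2895)<.03]
        if len(q)<6: continue
        g=lambda t:np.hypot(q[:,0]-t[0],q[:,1]-t[1])-r
        s=least_squares(g,[.549,.2895],loss='soft_l1',f_scale=.002); print('  ',nm,len(q),s.x,'zmin',np.sort(q[:,2])[:3],'zmax',q[:,2].max(),'res',np.median(abs(s.fun)))
f=np.load('side4.npz'); print(at_z(f,246.4,238,.15)); 
cv2.imwrite('pics/c6.png',cv2.resize(cv2.imread('pics/side0.png')[215:300,195:300],None,fx=6,fy=6,interpolation=cv2.INTER_CUBIC))
E
```

```text
side mould 2145 0.5859726071357727 0.26770395040512085 0.2509896457195282 0.1164586991071701 89.5392074584961 mid [0.58579987 0.26796331]
  cav [0.55063147 0.28884643] [0.0320203  0.99948722]
   spout 32 [0.5490409  0.28830481] zmin [0.14478209 0.14557592 0.14580115] zmax 0.16493352468284922 res 0.0007660970403214648
   rim 348 [0.54582017 0.28773541] zmin [0.26601707 0.26602232 0.26604687] zmax 0.2759244414355004 res 0.0033859831002127673
top mould 2946 0.5868013501167297 0.270752489566803 0.24765996634960175 0.11535460501909256 89.31712341308594 mid [0.58669345 0.27002332]
  cav [0.55146436 0.29190189] [0.03221615 0.99948093]
   rim 356 [0.54399079 0.2934098 ] zmin [0.26607128 0.26611665 0.26613674] zmax 0.2758353503095302 res 0.004172795823467756
[0.55220523 0.28595211 0.15      ]
```

View pics/c6.png

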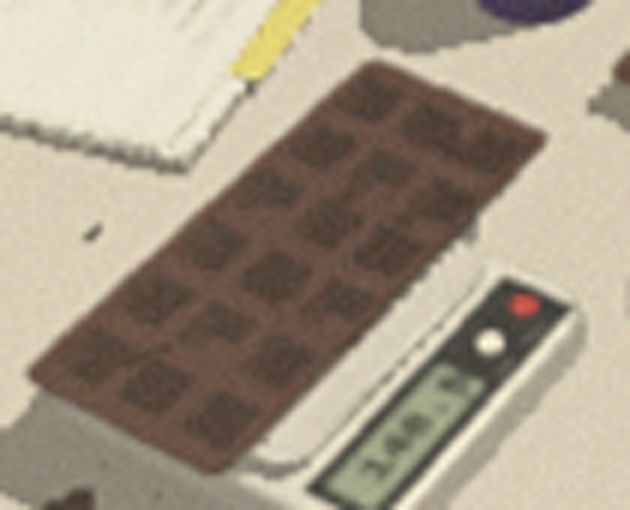

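In the side view the empty cavity is at crop (342,298). Both cameras put the spout within about 2 mm of the cavity, so I shift slightly and descend.

```bash
python3 - <<'E'
from h import *
from scipy.optimize import least_squares
print('side cav',at_z(np.load('side0.npz'),251.6,264.2,.051))
s=robot.sense(); p=s['tcp_pos'][:2]+[.0014,.0007]
robot.move_straight([*p,.167],vel=.05,contact_N=6); robot.sleep(.4)
s=robot.sense(); print(s['t'],s['tcp_pos'],s['gripper_force'],s['wrist_force'],s['torque'])
f=snap('side','side5'); P=cloud(f).reshape(-1,3); q=P[(np.hypot(P[:,0]-.55,P[:,1]-.2895)<.02)&(P[:,2]>.0565)&(P[:,2]<.082)]
r=least_squares(lambda t:np.hypot(q[:,0]-t[0],q[:,1]-t[1])-.0075,[.55,.29],loss='soft_l1',f_scale=.002); print(len(q),r.x,np.sort(q[:,2])[:4])
cv2.imwrite('pics/c7.png',cv2.resize(cv2.imread('pics/side5.png')[200:300,190:310],None,fx=5,fy=5,interpolation=cv2.INTER_CUBIC))
E
```

```text
side cav [0.55053126 0.28294114 0.051     ]
30.7833 [0.4649469  0.24874893 0.16704797] 88.79587411880493 [-0.96005062 -0.15651883 -2.09770486] [-0.03836691  0.11245486  0.01864043]
29 [0.55058737 0.28876664] [0.0565268  0.05659288 0.05920708 0.06309922]
```

View pics/c7.png

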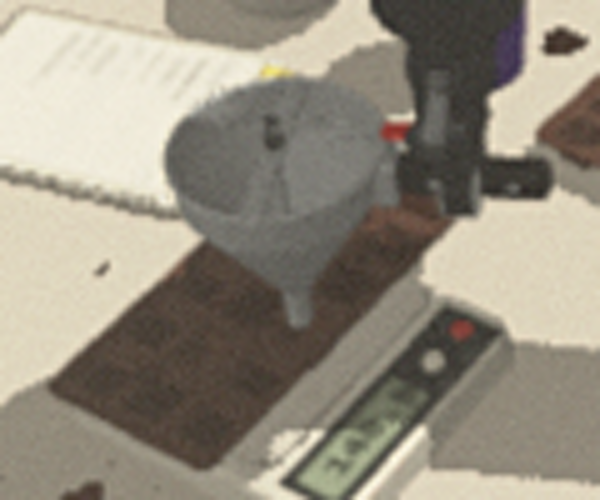

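The spout hangs over the front row with its tip at crop (300,322), touching nothing. My single-pixel side reading of the cavity differs from the other estimates by 6 mm in y, so I'll check it against the whole front row.

```bash
python3 - <<'E'
from h import *
f=np.load('side0.npz')
px=[(222,418),(282,358),(342,298),(388,248),(440,200),(490,145)]
L=np.array([at_z(f,194.6+x/6,214.6+y/6,.051)[:2] for x,y in px]); print(L)
C=np.array([at_z(f,194.6+x/6,214.6+y/6,.051)[:2] for x,y in[(372,60),(547,137),(215,472),(30,375)]]); print(C,C.mean(0))
# row fit: positions of cavity 3 from each reading
i=np.arange(6); print([np.polyval(np.polyfit(i,L[:,k],1),2) for k in(0,1)], np.polyfit(i,L[:,1],1))
g=np.load('top0.npz')
L=np.array([at_z(g,129.5+x/5,154.5+y/5,.051)[:2] for x,y in[(91,252),(166,250),(241,249),(316,245),(391,243),(465,240)]]); print([np.polyval(np.polyfit(i,L[:,k],1),2) for k in(0,1)], np.polyfit(i,L[:,1],1))
s=robot.sense(); print(s['t'],s['tcp_pos'])
E
```

```text
[[0.55115149 0.36551212]
 [0.55077395 0.32543219]
 [0.55037556 0.28313882]
 [0.5516477  0.24701078]
 [0.54967531 0.20879941]
 [0.55138255 0.1651565 ]]
[[0.6410528  0.14331752]
 [0.5303706  0.14624433]
 [0.53424248 0.38981281]
 [0.64075943 0.3892603 ]] [0.58660633 0.26715874]
[np.float64(0.5508468340469261), np.float64(0.28566741307055965)] [-0.03965156  0.36497053]
[np.float64(0.549345260976295), np.float64(0.28931294543048)] [-0.03965742  0.36862778]
30.8333 [0.464935   0.24875431 0.16702427]
```

All estimates put the spout within about 3 mm of the cavity centre (the limit is 8 mm) and about 11 mm above the mould. I'm handing it in.

```bash
python3 -c "
from plant import robot
print(robot.close_job())"
```

```text
the job is handed in; nothing more can be done
None
```

I pressed the zero button, and the job is handed in with the funnel held upright about 11 mm above the empty cavity and within about 3 mm of its centre by camera estimate; no verdict came back.

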